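# Refit the keyed cartridge in the pantry water filter

### The job

Put the water-filter cartridge back into the well of the counter-top filter, finding which way round its notch fits the key rib and without forcing it, until it sits fully home. Then let go of it and swing the flow lever all the way over to its far side, leaving the other things on the counter where they stand.

Things in the scene. Friction and masses are not known exactly. Their poses are not given: they have to be found in the camera images.
- filter: Counter-top water filter, fixed: white block 150 (x) by 260 (y) by 70 mm high. Origin at the centre of its underside; x points from its front face (with the copper spout) to its back, y to the left seen from the front, z up. On its top: the cartridge well (70 mm to -y of the origin) and the flow lever (80 mm to +y).
- well (a point): Centre of the well's mouth, level with the filter's top face; axes as the filter's. The well is a rectangular pocket 40 (x) by 60 (y) mm, 34 mm deep, 2 mm wider all round than the cartridge. Round it a flared grey collar stands 6 mm above the top face, opening 3 mm each way. With the cartridge fully home, the cartridge's centre lies 26 mm above this point.
- cartridge (a point): Centre (half-way up) of the loose cartridge, standing upright on the counter: white prism with grey top, 56 (x) by 36 (y) by 120 mm tall (z), 0.15 to 0.31 kg. A notch 14 mm wide, 11 mm deep runs down all of its +x end (a short side) and must face the key rib; the long side goes along the filter's y. Grip the 36 mm width in the upper third: the lower 34 mm go into the well.
- flow (a joint): Angle of the flow lever in rad: 0 leaning fully to -x of the filter (front), 1.0 leaning fully to +x (far side). It starts at 0 to 0.2, stays where it is left, and moves under about 1 N at its tip.
- flow_tip (a point): Centre of the steel ball (26 mm diameter) on the end of the flow lever, a rod of 10 mm diameter. It swings on a 70 mm radius in the filter's x-z plane about an axis that lies 22 mm above the filter's top face, 80 mm to +y of the filter's origin. Under the rod is a grey block 70 mm (x) by 50 mm (y) by 25 mm high.
- jar: Bystander: glass jar with copper-coloured lid, 72 mm across, 110 mm tall. Origin at the centre of its underside.
- oil: Bystander: amber glass bottle, 60 mm across, 210 mm tall. Origin at the centre of its underside.
- tin: Bystander: tin can with paper band, 74 mm across, 85 mm tall. Origin at the centre of its underside.
- mug: Bystander: white mug, 80 mm across, 90 mm tall. Origin at the centre of its underside.
- well_floor (a point): Centre of the well's flat floor. A fixed upright key rib, 9 mm wide (x), standing 8 mm out, is in the middle of ONE of the well's two short end walls, +y or -y: which varies and is not told; look down the well or feel for it. The rib's top is 8 mm below the filter's top face: the wrong way round, the cartridge enters only 8 mm and stops hard; the right way round, all 34 mm.
Mind the look-alikes: they are no part of the job. What is shaped like the part that bears cartridge but pink is not meant.

How it is judged:
By the outcome, as a careful person would: the job done as asked, in the order asked, and still so for the second after the job is handed in, with the robot touching nothing.
It also fails if it takes over 61 s, if anything falls off the work surface, if the arm or the gripper's body presses on something with over 40 N, if the wrist force passes 120 N, or if a joint passes its speed limit or range.

### The arm

A 7-joint arm with a two-finger parallel gripper is mounted at the origin on the work surface. World frame = base frame: x ahead of the robot, y to its left, z up, the work surface at z = 0. Lengths are in m, angles in degrees, forces in N, time in s.
With the tool pointing down it reaches from about 0.4 to 0.85 m from the base axis. Payload 4.4 kg.
Tool frame: the origin (TCP) lies midway between the tips of the shut fingers; the grasp point (between the pads) lies manip.grip_point_offset behind it (manip.grip_point_offset is the distance from the TCP to the grasp point, in m); y points along the fingers, z is the direction in which the jaws open and shut, and the axes are right-handed (so a half turn about y gives the same grasp; the last joint's range is limited). The gripper opens to 94 mm and grips with 3 to 60 N. Pads are 16 mm wide; open, the fingers measure 119 mm over their backs; the gripper's body (75 mm by 177 mm) begins 78 mm behind the grasp point.
Start: joints at [-77.452, 36.005, 2.206, 86.941, -1.547, 57.084, -1.146], TCP at [0.183, 0.624, 0.205] pointing down, gripper open.
Joint ranges: [-175.42, 175.42], [-21.48, 121.26], [-71.46, 75.88], [10.55, 141.38], [-63.04, 243.04], [13.31, 113.54], [-168.57, 168.57]. Speed limits (degrees/s): [147.25, 147.25, 180, 180, 180, 180, 180].

### API

Orientations are given as [roll, pitch, yaw] about the fixed x, y, z axes, in that order (R = Rz(yaw) Ry(pitch) Rx(roll)).
In Python, from bench import manip gives the robot as it stands. The module is installed in compiled form; this text tells all that it offers.
- The arm moves only by the tool send_rows, never from a script. Its argument "rows" is a list that holds one entry, the list of rows, each a list of 5 numbers: the opening, from -1 (shut) to 1 (fully open), so that 0 is half open, then the shift along the tool's x, y, z normalised to -1 to 1, where 1 is 200 mm, then the turn about the tool's y normalised to -1 to 1, where 1 is 90 degrees. A call has 1 to 12 rows; each row shifts and turns the pose as measured when the row begins, along the tool's axes as they then stand; what a row does not reach is not made up. A row lasts 1/12 s, in which the tool goes at most 41.7 mm and 7.16 degrees, less where a joint would pass 70% of its speed; a pose out of reach is approached as far as the arm can. A call with a number of a shift or a turn outside -1 to 1 is refused whole. A call with a gripper value outside its range is refused whole. The fingers move at their own pace and stop on an object; "squeeze" is the grip in N (left out, the last holds). Time passes only in rows, so rows that do not move let the fingers close. It gives the time, the measured TCP pose, the force and the opening at its end, in the units of the state.
- manip.read_state(): the state, without advancing time (a new reading comes with each control period).
- manip.camera(name): name is "scene" or "top" or "wrist"; returns the picture (420x560x3 uint8, blue, green, red); there is no depth.
- manip.camera_model(name): a dict with "fovy" (degrees; the focal length in pixels is half the picture's height over the tangent of half this angle, whatever the lens; pixels are square), "cx", "cy" (the principal point, pixels), "extrinsics" (4x4, takes a point from world to camera coordinates). Camera axes: x right, y down, z forward; pixel columns grow to the right and rows downward; lengths in m; the calibration is good to about 2 mm. A picture is of the moment at which its call begins: read the wrist's pose just before it. camera_model takes no time and is no camera call; for the wrist camera it gives the pose at the moment of the call.
- manip.finish_job(): hands the job in, once; it reports no verdict.
Trained networks look in the newest picture that a camera, given by its name, has taken for a name from the list of things; names that differ only in an ending like _2 or _b are one class to them, and where a whole thing is asked for, a point or a joint stands for the part that bears it (a point fixed in the world has none). Each returns a list of dicts, best first, with "p" (0 to 1); they miss things now and then, are a little off and sometimes report something else, mostly with a low value. They report only what shows in the picture. A call takes as long as a camera call. They do not tell look-alikes from the thing itself.
- manip.regions_of(camera, target): "mask" (420x560 bool, what is visible of it) and "bbox" ([centre column, centre row, width, height] in pixels, round what is visible of it).
The state is a dict: "time_s": time; "joint_positions": joint angles; "joint_vel": joint speeds; "joint_torque": joint torques, N m; "position": TCP position; "tcp_rot": TCP orientation; "ft_force": force on the tool from outside, world axes, zero at the start; "ft_torque": the same for the moment, N m; "gripper_width": finger opening in m.
Only numpy, scipy, OpenCV 4.12 (cv2) and the standard library are available. Lean on these libraries where they do the work, as an engineer would, in place of code of your own. Each camera call takes 0.05 s, during which the arm holds its last target.

## Working session

There is one attempt and no reset: what is moved stays moved. The work goes in short steps, Python scripts to look and compute and a tool call to move; the robot and the scene stay as the last step left them, time stands still between calls to the robot, and variables do not carry over. Pictures are saved under pics/ and viewed, and the job is handed in when it is done.

Besides the shell and the picture viewer there is one more tool, called as name(argument=value, ...), one argument or row to a line, values as JSON. send_rows: Moves the arm, as the interface text tells. Scaled input: -1 to 1 covers 200 mm each way for a shift and 90 degrees each way for a turn. Its arguments: {"type":"object","properties":{"rows":{"type":"array"},"squeeze":{"type":"number"}},"required":["rows"]}

```bash
mkdir -p pics; ls
cat > h.py <<'E'
import numpy as np, cv2
from bench import manip
from scipy.spatial.transform import Rotation as Rn
def snap(n,f):
    im=manip.camera(n); cv2.imwrite(f'pics/{f}.png',im); return im
def K(n):
    m=manip.camera_model(n); f=210/np.tan(np.radians(m['fovy']/2)); return f,m['cx'],m['cy'],np.array(m['extrinsics'])
def proj(n,p,k=None):
    f,cx,cy,E=k or K(n); q=E[:3,:3]@np.asarray(p)+E[:3,3]; return np.array([cx+f*q[0]/q[2],cy+f*q[1]/q[2]])
def onz(n,u,v,z,k=None):
    f,cx,cy,E=k or K(n); R=E[:3,:3]; c=-R.T@E[:3,3]; d=R.T@np.array([(u-cx)/f,(v-cy)/f,1]); return c+d*(z-c[2])/d[2]
def st():
    s=manip.read_state(); print('t',round(s['time_s'],2),'pos',np.round(s['position'],4),'rot',np.round(s['tcp_rot'],1),'F',np.round(s['ft_force'],1),'w',round(s['gripper_width'],4)); return s
E
python3 - <<'E'
from h import *
s=st(); print(manip.grip_point_offset, s)
R=Rn.from_euler('xyz',s['tcp_rot'],degrees=True).as_matrix(); print(R.round(3))
for n in ['scene','top','wrist']:
    snap(n,n+'0'); k=K(n); print(n,k[:3],(-k[3][:3,:3].T@k[3][:3,3]).round(3)); print(k[3].round(3))
    for t in ['filter','cartridge','flow','jar','oil','tin','mug']:
        try: print(n,t,[(round(float(d['p']),2),np.round(d['bbox']).tolist()) for d in manip.regions_of(n,t)]) if n!='wrist' else 0
        except Exception as e: print(t,e)
st()
E
```

```text
pics
t 0.0 pos [0.1824 0.6232 0.2046] rot [-90.1  -0.  -16.3] F [ 0.  -0.4 -0.4] w 0.0938
0.0188 {'time_s': 0.0, 'joint_positions': array([-77.45364671,  36.05499324,   2.20227696,  86.99508893,
        -1.54584227,  57.08237248,  -1.14384064]), 'joint_vel': array([-0.05765409, -0.02119068, -0.00194082, -0.03954249, -0.07709868,
       -0.02089173, -0.06585396]), 'joint_torque': array([-8.58949852e-05, -5.49740624e+01,  1.14357300e+00, -1.86634505e+01,
       -5.21279150e-02,  2.35854846e-02,  1.35605524e-04]), 'position': array([0.18240523, 0.62320772, 0.20460347]), 'tcp_rot': array([-9.01027672e+01, -1.91294018e-03, -1.63134636e+01]), 'ft_force': array([ 0.02426934, -0.35789952, -0.38052936]), 'ft_torque': array([-0.03132152, -0.0365039 ,  0.03930538]), 'gripper_width': 0.09378243273700439}
[[ 0.96  -0.     0.281]
 [-0.281 -0.002  0.96 ]
 [ 0.    -1.    -0.002]]
scene (np.float64(448.9202385722506), 288.34876670296995, 211.53290875440473) [1.527 0.501 0.913]
[[-0.428  0.904  0.02   0.182]
 [ 0.546  0.276 -0.791 -0.251]
 [-0.72  -0.327 -0.612  1.822]
 [ 0.     0.     0.     1.   ]]

[... 740 characters left out ...]
370.0, 232.0, 27.0, 22.0]), (0.68, [403.0, 291.0, 30.0, 26.0]), (0.6, [399.0, 255.0, 35.0, 18.0]), (0.6, [433.0, 253.0, 28.0, 25.0])]
top flow [(0.66, [265.0, 228.0, 10.0, 7.0])]
top jar [(0.63, [263.0, 155.0, 26.0, 29.0])]
top oil [(0.81, [153.0, 234.0, 41.0, 24.0])]
top tin [(0.94, [307.0, 144.0, 23.0, 28.0])]
top mug [(0.66, [264.0, 154.0, 25.0, 31.0]), (0.58, [403.0, 162.0, 32.0, 44.0])]
wrist (np.float64(341.3076798655164), 276.9274814995781, 202.7897178682866) [0.116 0.642 0.385]
[[ 0.28   0.96  -0.001 -0.649]
 [ 0.932 -0.272  0.24  -0.026]
 [ 0.23  -0.069 -0.971  0.391]
 [ 0.     0.     0.     1.   ]]
t 0.85 pos [0.1826 0.6238 0.2055] rot [-90.    0.  -16.3] F [-1.1 -0.9  0.5] w 0.094
```

Run:
```python
import cv2,numpy as np
a=cv2.imread('pics/top0.png'); b=cv2.imread('pics/scene0.png')
cv2.imwrite('pics/topc.png',cv2.resize(a[120:320,210:460],(750,600),interpolation=cv2.INTER_CUBIC))
cv2.imwrite('pics/scenec.png',cv2.resize(b[130:310,150:390],(800,600),interpolation=cv2.INTER_CUBIC))
```

```text
(no output)
```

View pics/top0.png

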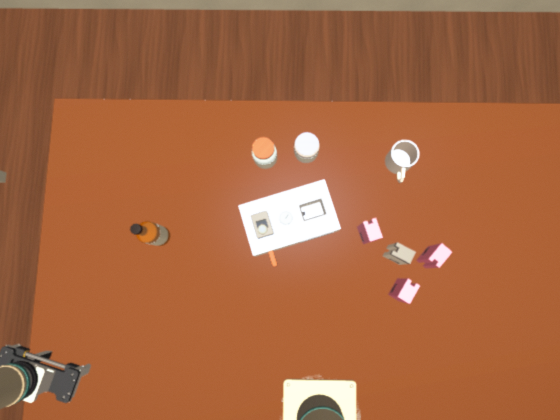

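View pics/topc.png

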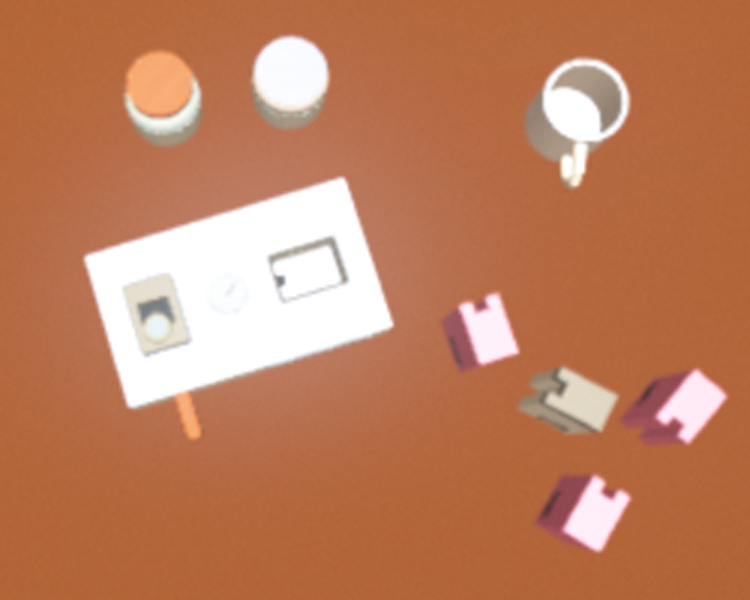

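View pics/scenec.png

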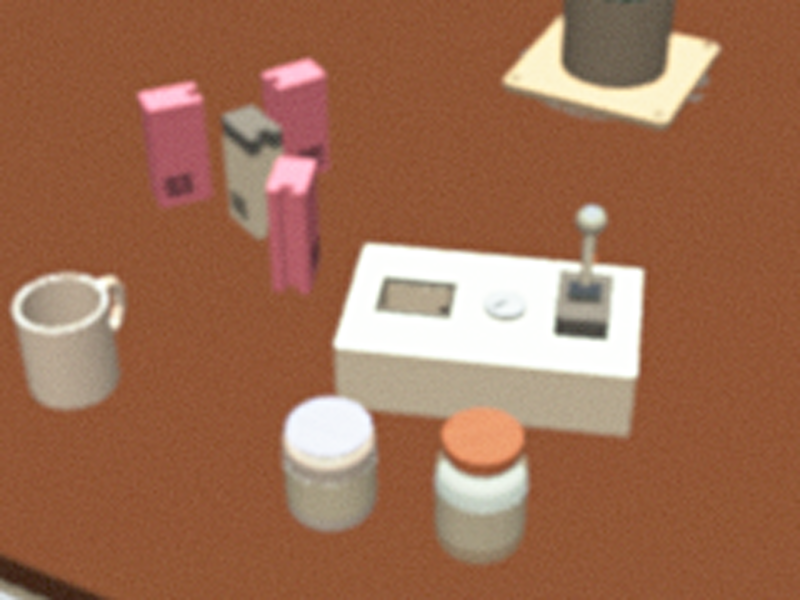

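Run:
```python
from h import *
k=K('top')
# crop scale 3, offset (210,120)
def c(u,v): return (u/3+210,v/3+120)
for nm,pts,z in [('cart',[(563,366),(618,398),(600,434),(545,405)],.12),('filt',[(85,257),(345,178),(392,326),(130,406)],.07),('pink1',[(497,293),(518,350),(473,370)],.12),('pink2',[(697,370),(725,402),(690,442)],.12),('pink3',[(598,475),(630,495),(600,550)],.12),('well',[(268,258),(336,238),(347,283),(283,302)],.076)]:
    P=np.array([onz('top',*c(u,v),z,k)[:2] for u,v in pts]); print(nm,P.round(3).tolist(),P.mean(0).round(3))
    if len(P)==4:
        e=P[1]-P[0]; print('yaw edge01',np.degrees(np.arctan2(e[1],e[0])).round(1),'len',np.linalg.norm(e).round(3), np.linalg.norm(P[2]-P[1]).round(3))
for nm,(u,v),z in [('mug',(403,155),.09),('jar',(263,148),.11),('tin',(307,144),.085),('oil',(137,230),.21)]: print(nm,onz('top',u,v,z,k)[:2].round(3))
```

```text
cart [[0.49, -0.204], [0.461, -0.253], [0.429, -0.236], [0.454, -0.187]] [ 0.459 -0.22 ]
yaw edge01 -119.9 len 0.056 0.037
filt [[0.591, 0.239], [0.672, -0.01], [0.529, -0.055], [0.45, 0.192]] [0.561 0.091]
yaw edge01 -72.0 len 0.262 0.15
pink1 [[0.555, -0.146], [0.504, -0.164], [0.485, -0.123]] [ 0.515 -0.144]
pink2 [[0.488, -0.325], [0.459, -0.349], [0.423, -0.316]] [ 0.457 -0.33 ]
pink3 [[0.393, -0.233], [0.375, -0.261], [0.327, -0.234]] [ 0.365 -0.243]
well [[0.592, 0.063], [0.612, -0.002], [0.569, -0.012], [0.55, 0.048]] [0.581 0.025]
yaw edge01 -72.6 len 0.068 0.045
mug [ 0.742 -0.232]
jar [0.752 0.169]
tin [0.773 0.043]
oil [0.503 0.475]
```

send_rows(
  rows=[
    [[1, 0, -0.12, -0.16, 0], [1, 0, -0.12, -0.16, 0], [1, 0, -0.12, -0.16, 0], [1, 0, -0.12, -0.16, 0], [1, 0.2, 0, 0, 0.049], [1, 0.2, 0, 0, 0.049], [1, 0.2, 0, 0, 0.049], [1, 0.2, 0, 0, 0.049], [1, 0.2, 0, 0, 0.049], [1, 0.2, 0, 0, 0.049], [1, 0.2, 0, 0, 0.049], [1, 0.2, 0, 0, 0.049]],
  ],
)

```text
time_s: 1.85
position: [0.4131, 0.3321, 0.3023]
tcp_rot: [-90.0, 0.3, -51.7]
ft_force: [0.4, 0.2, 0.2]
gripper_width: 0.094
```

send_rows(
  rows=[
    [[1, 0.2, 0, 0, 0.049], [1, 0.2, 0, 0, 0.049], [1, 0.2, 0, 0, 0.049], [1, 0.2, 0, 0, 0.049], [1, 0.2, 0, 0, 0.049], [1, 0.2, 0, 0, 0.049], [1, 0.2, 0, 0, 0.049], [1, 0, 0, 0, 0], [1, 0, 0, 0, 0]],
  ],
)

```text
time_s: 2.6
position: [0.5369, 0.0591, 0.303]
tcp_rot: [-89.6, 0.0, -85.2]
ft_force: [0.3, 1.6, -0.1]
gripper_width: 0.0941
```

Run:
```python
from h import *
st(); k=K('wrist'); snap('wrist','w1'); np.save('kw1.npy',np.array([*k[:3],*k[3].ravel()]))
for p in [(.583,.024,.076),(.561,.091,.07),(.459,-.22,.12)]: print(proj('wrist',p,k).round())
```

```text
t 2.6 pos [0.5369 0.0591 0.303 ] rot [-89.6   0.  -85.2] F [ 0.3  1.6 -0.1] w 0.0941
[311. 208.]
[298. 151.]
[196. 394.]
```

View pics/w1.png

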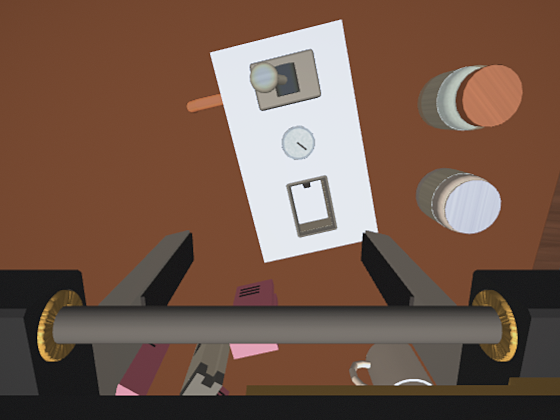

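The picture shows the well at (312,206), with the rib as a dark tab at its upper end, (306,184). That is the lever side, filter +y. I'll measure the filter precisely next.

Run:
```python
from h import *
from scipy.optimize import least_squares
im=cv2.imread('pics/w1.png'); a=np.load('kw1.npy'); k=(a[0],a[1],a[2],a[3:].reshape(4,4))
g=im.min(2)>185
g=cv2.morphologyEx(g.astype(np.uint8),cv2.MORPH_CLOSE,np.ones((5,5)))
c=max(cv2.findContours(g,cv2.RETR_EXTERNAL,cv2.CHAIN_APPROX_NONE)[0],key=cv2.contourArea)
h=cv2.convexHull(c); print(cv2.approxPolyDP(h,6,True)[:,0].tolist())
P=np.array([onz('',u+0.,v+0.,.07,k)[:2] for u,v in c[:,0]])
r=cv2.minAreaRect((P*1000).astype(np.float32)); print('filter top rect',r)
# robust fit fixed 150x260
def res(x):
    d=P-x[:2]; cc,s=np.cos(x[2]),np.sin(x[2]); lx=d[:,0]*cc+d[:,1]*s; ly=-d[:,0]*s+d[:,1]*cc
    q=np.stack([abs(lx)-.075,abs(ly)-.13],1); return np.where(q.max(1)>-.02,q.max(1),0)*1000
for hy in [1]:
    s=least_squares(res,[.561,.091,np.radians(18)],loss='soft_l1'); x=s.x; print(x[:2].round(4),np.degrees(x[2]).round(2),np.abs(res(x)).mean())
cc,sn=np.cos(x[2]),np.sin(x[2]); w=x[:2]-.07*np.array([-sn,cc]); print('well',w.round(4)); print(proj('',[*w,.07],k))
z=cv2.resize(im[165:250,270:355],(765,765)[:2],interpolation=cv2.INTER_CUBIC)
# draw predicted pocket at z .07 and collar top at .076
for hx,hy,zz,col in [(.02,.03,.07,(0,0,255)),(.023,.033,.076,(0,255,0))]:
    q=[proj('',[*(w+np.array([cc*sx*hx-sn*sy*hy, sn*sx*hx+cc*sy*hy])),zz],k) for sx,sy in [(1,1),(1,-1),(-1,-1),(-1,1)]]
    cv2.polylines(z,[((np.array(q)-[270,165]+.5)*9).astype(int)],True,col,1)
cv2.imwrite('pics/wellz.png',z[:600])
```

```text
[[341, 20], [377, 231], [264, 261], [210, 53]]
filter top rect ((562.787841796875, 91.75579833984375), (150.28302001953125, 259.9588623046875), 17.99323081970215)
[0.5628 0.0918] 17.98 0.8217128422771948
well [0.5844 0.0252]
[311.2556427  205.72843575]
```

View pics/wellz.png

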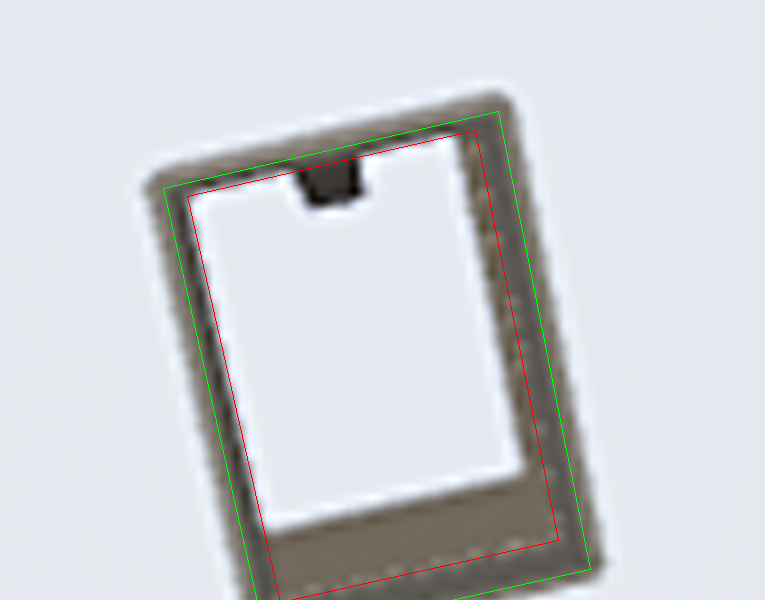

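send_rows(
  rows=[
    [[1, 0.16, 0, -0.01, 0.043], [1, 0.16, 0, -0.01, 0.043], [1, 0.16, 0, -0.01, 0.043], [1, 0.16, 0, -0.01, 0.043], [1, 0.16, 0, -0.01, 0.043], [1, 0.16, 0, -0.01, 0.043], [1, 0.16, 0, -0.01, 0.043], [1, 0.16, 0, -0.01, 0.043], [1, 0.16, 0, -0.01, 0.043], [1, 0, 0, 0, 0], [1, 0, 0, 0, 0]],
  ],
)

```text
time_s: 3.57
position: [0.4703, -0.2096, 0.3008]
tcp_rot: [-89.7, 0.6, -119.4]
ft_force: [0.4, 0.4, 0.7]
gripper_width: 0.0941
```

Run:
```python
from h import *
st(); k=K('wrist'); snap('wrist','w2'); np.save('kw2.npy',np.array([*k[:3],*k[3].ravel()]))
print([(round(float(d['p']),2),np.round(d['bbox']).tolist()) for d in manip.regions_of('wrist','cartridge')])
```

```text
t 3.57 pos [ 0.4703 -0.2096  0.3008] rot [ -89.7    0.6 -119.4] F [0.4 0.4 0.7] w 0.0941
[(0.84, [313.0, 258.0, 55.0, 70.0]), (0.74, [207.0, 235.0, 63.0, 60.0]), (0.62, [288.0, 96.0, 60.0, 66.0]), (0.57, [274.0, 192.0, 34.0, 64.0])]
```

View pics/w2.png

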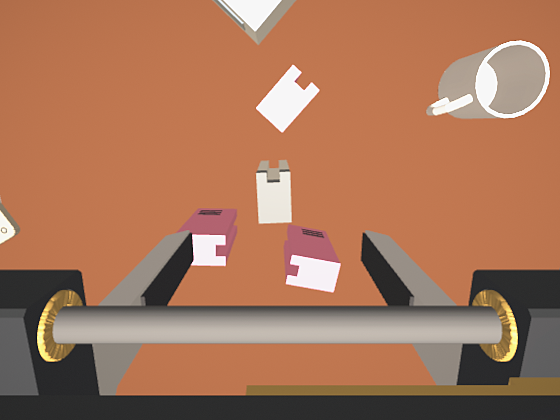

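Run:
```python
from h import *
im=cv2.imread('pics/w2.png')
cv2.imwrite('pics/w2z.png',cv2.resize(im[145:235,220:340],(800,600),interpolation=cv2.INTER_CUBIC))
```

```text
(no output)
```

View pics/w2z.png

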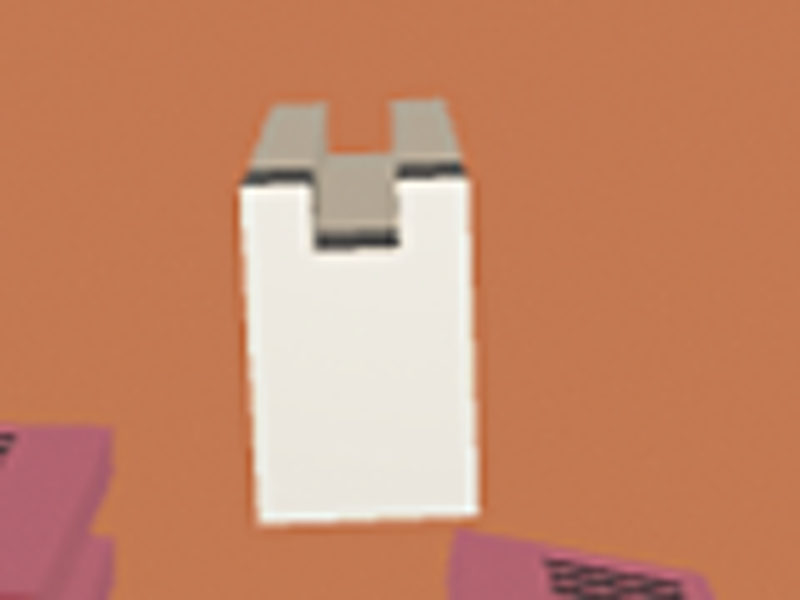

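Four cartridge-shaped things are in view. Three are pink, at (207,235), (313,258) and (288,96), and are look-alikes. The white/grey one at (274,192) fits the description, and the enlarged crop confirms it. Its notch points up in the image.

Run:
```python
from h import *
a=np.load('kw2.npy'); k=(a[0],a[1],a[2],a[3:].reshape(4,4))
s=800/120
P=np.array([onz('',220+u/s-.5,145+v/s-.5,.12,k)[:2] for u,v in [(241,182),(469,176),(479,514),(258,523)]])
print(P.round(4)); C=P.mean(0); e=(P[0]+P[1]-P[2]-P[3])/2; print('C',C.round(4),'len',np.linalg.norm(e),'w',np.linalg.norm(P[1]-P[0]),'yaw',np.degrees(np.arctan2(e[1],e[0])))
yaw=np.degrees(np.arctan2(e[1],e[0]))
for nm,poly in [('p1',[(293,65),(320,91),(283,132),(257,105)]),('p2',[(341,262),(335,292),(286,283),(290,258)]),('p3',[(228,233),(226,266),(192,265)])]:
    print(nm,[onz('',u,v,.12,k)[:2].round(3).tolist() for u,v in poly])
S=manip.read_state(); R=Rn.from_euler('xyz',S['tcp_rot'],degrees=True).as_matrix(); d=R.T@(np.array([*C,0.1-.0188])-S['position']); print('tool delta mm',(d*1000).round(1)); zz=R[:,2]; print('toolz yaw',np.degrees(np.arctan2(zz[1],zz[0])),'want',yaw-90)
```

```text
[[ 0.4594 -0.1863]
 [ 0.4915 -0.2033]
 [ 0.4658 -0.2532]
 [ 0.4333 -0.2366]]
C [ 0.4625 -0.2198] len 0.05639603572474049 w 0.036346265532786234 yaw 62.70703065010132
p1 [[0.545, -0.112], [0.557, -0.147], [0.505, -0.164], [0.495, -0.128]]
p2 [[0.492, -0.323], [0.469, -0.352], [0.425, -0.315], [0.444, -0.29]]
p3 [[0.398, -0.23], [0.376, -0.263], [0.343, -0.243]]
tool delta mm [ 15.4 219.5  -2.9]
toolz yaw -29.33295006220957 want -27.292969349898677
```

send_rows(
  rows=[
    [[1, 0.039, 0.1, -0.008, -0.012], [1, 0.038, 0.1, -0.007, -0.011], [1, 0, 0.18, 0, 0], [1, 0, 0.18, 0, 0], [1, 0, 0.18, 0, 0], [1, 0, 0.18, 0, 0], [1, 0, 0.1, 0, 0], [1, 0, 0, 0, 0], [1, 0, 0, 0, 0]],
  ],
)

```text
time_s: 4.42
position: [0.4772, -0.2026, 0.0897]
tcp_rot: [-89.3, 1.2, -114.9]
ft_force: [-0.1, 0.7, 1.2]
gripper_width: 0.0939
```

Run:
```python
from h import *
S=st(); snap('wrist','w3'); C=[.4625,-.2198]; yaw=62.7
R=Rn.from_euler('xyz',S['tcp_rot'],degrees=True).as_matrix(); d=R.T@(np.array([*C,0.1-.0188])-S['position']); print('tool delta mm',(d*1000).round(1)); zz=R[:,2]; print('toolz yaw',np.degrees(np.arctan2(zz[1],zz[0])),'want',yaw-90)
print(R.round(3))
```

```text
t 4.42 pos [ 0.4772 -0.2026  0.0897] rot [ -89.3    1.2 -114.9] F [-0.1  0.7  1.2] w 0.0939
tool delta mm [22.   8.  -6.2]
toolz yaw -24.944735502549673 want -27.299999999999997
[[-0.421  0.02   0.907]
 [-0.907  0.013 -0.422]
 [-0.02  -1.     0.012]]
```

View pics/w3.png

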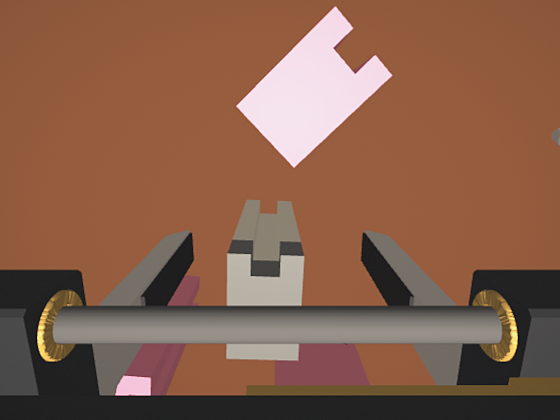

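send_rows(
  rows=[
    [[1, 0.055, 0.02, -0.015, 0.014], [1, 0.055, 0.02, -0.015, 0.013], [1, 0, 0, 0, 0], [1, 0, 0, 0, 0]],
  ],
)

```text
time_s: 4.8
position: [0.4653, -0.2217, 0.0855]
tcp_rot: [-88.8, 1.3, -117.4]
ft_force: [-0.6, 0.6, -0.3]
gripper_width: 0.0939
```

```bash
cat >> h.py <<'E'
def delta(C,z,yawz):
    S=st(); R=Rn.from_euler('xyz',S['tcp_rot'],degrees=True).as_matrix(); d=R.T@(np.array([*C,z])-S['position']); zz=R[:,2]; y=np.degrees(np.arctan2(zz[1],zz[0])); print('tool delta mm',(d*1000).round(1),'turn needed deg',round((y-yawz),2),'tooly',R[:,1].round(3)); return S
E
python3 - <<'E'
from h import *
delta([.4625,-.2198],.0812,-27.3)
E
```

```text
t 4.8 pos [ 0.4653 -0.2217  0.0855] rot [ -88.8    1.3 -117.4] F [-0.6  0.6 -0.3] w 0.0939
tool delta mm [-0.4  4.2 -3.4] turn needed deg -0.12 tooly [ 0.029  0.01  -1.   ]
```

send_rows(
  rows=[
    [[1, 0, 0.02, -0.018, 0], [-1, 0, 0, 0, 0], [-1, 0, 0, 0, 0], [-1, 0, 0, 0, 0], [-1, 0, 0, 0, 0], [-1, 0, 0, 0, 0], [-1, 0, 0, 0, 0]],
  ],
  squeeze=25,
)

```text
time_s: 5.38
position: [0.463, -0.2208, 0.0831]
tcp_rot: [-88.6, 1.3, -117.4]
ft_force: [0.5, 0.5, 0.6]
gripper_width: 0.0574
```

Run:
```python
from h import *
delta([.4625,-.2198],.0812,-27.3); snap('wrist','w4')
```

```text
t 5.38 pos [ 0.463  -0.2208  0.0831] rot [ -88.6    1.3 -117.4] F [0.5 0.5 0.6] w 0.0574
tool delta mm [-0.6  1.9 -0.9] turn needed deg -0.18 tooly [ 0.033  0.009 -0.999]
```

View pics/w4.png

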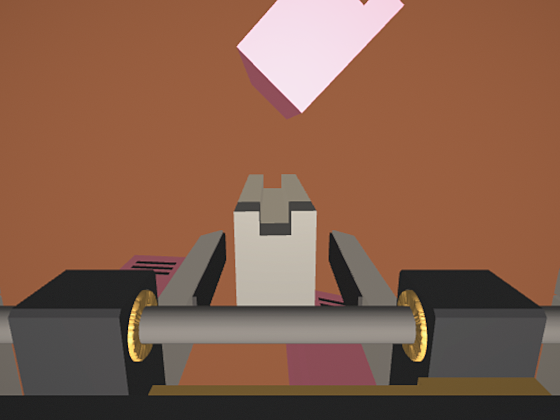

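send_rows(
  rows=[
    [[-1, 0, 0, 0, 0], [-1, 0, 0, 0, 0], [-1, 0, 0, 0, 0], [-1, 0, 0, 0, 0], [-1, 0, 0, 0, 0], [-1, 0, 0, 0, 0]],
  ],
  squeeze=25,
)

```text
time_s: 5.93
position: [0.4623, -0.2202, 0.0833]
tcp_rot: [-88.7, 1.4, -117.4]
ft_force: [0.8, 0.1, 0.1]
gripper_width: 0.0358
```

send_rows(
  rows=[
    [[-1, 0, -0.15, 0, 0], [-1, 0, -0.15, 0, 0], [-1, 0, -0.15, 0, 0], [-1, 0, -0.15, 0, 0], [-1, 0, 0, 0, 0], [-1, 0, 0, 0, 0]],
  ],
)

```text
time_s: 6.43
position: [0.4563, -0.2204, 0.2049]
tcp_rot: [-89.1, 1.3, -117.5]
ft_force: [-0.2, -0.1, -3.2]
gripper_width: 0.0358
```

Run:
```python
from h import *
delta([.5844,.0252],.0812,18); k=K('wrist'); snap('wrist','w5')
```

```text
t 6.43 pos [ 0.4563 -0.2204  0.2049] rot [ -89.1    1.3 -117.5] F [-0.2 -0.1 -3.2] w 0.0358
tool delta mm [-274.2  129.8   -1.6] turn needed deg -45.47 tooly [ 0.024  0.013 -1.   ]
```

View pics/w5.png

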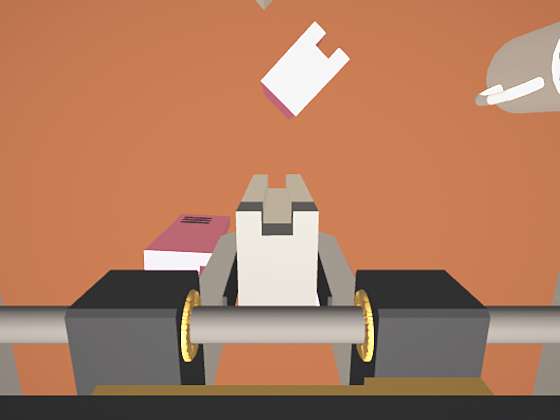

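send_rows(
  rows=[
    [[-1, 0, -0.13, 0, 0], [-1, 0, -0.13, 0, 0], [-1, -0.16, 0, 0.066, -0.063], [-1, -0.16, 0, 0.066, -0.063], [-1, -0.16, 0, 0.066, -0.063], [-1, -0.16, 0, 0.066, -0.063], [-1, -0.16, 0, 0.066, -0.063], [-1, -0.16, 0, 0.066, -0.063], [-1, -0.16, 0, 0.066, -0.063], [-1, -0.16, 0, 0.066, -0.063], [-1, 0, 0, 0, 0], [-1, 0, 0, 0, 0]],
  ],
)

```text
time_s: 7.48
position: [0.585, 0.0266, 0.2425]
tcp_rot: [-90.0, 1.1, -70.3]
ft_force: [-1.2, -0.7, -2.0]
gripper_width: 0.0359
```

Run:
```python
from h import *
delta([.5844,.0252],.160,18); k=K('wrist'); snap('wrist','w6')
```

```text
t 7.48 pos [0.585  0.0266 0.2425] rot [-90.    1.1 -70.3] F [-1.2 -0.7 -2. ] w 0.0359
tool delta mm [ 2.8 82.5 -1. ] turn needed deg 1.73 tooly [-0.006  0.019 -1.   ]
```

View pics/w6.png

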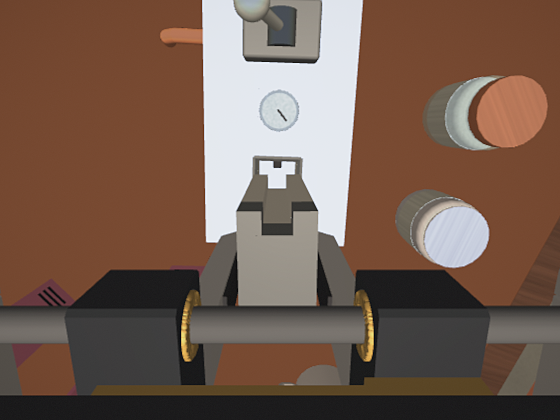

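Run:
```python
from h import *
S=manip.read_state(); k=K('wrist'); R=Rn.from_euler('xyz',S['tcp_rot'],degrees=True).as_matrix()
p=S['position'];zt=p[2]+.037; y=np.radians(-70.3); tx=np.array([np.cos(y),np.sin(y)]); tz=np.array([-np.sin(y),np.cos(y)])
for a,b in [(-.028,-.018),(-.028,.018),(-.017,-.007),(-.017,.007)]:
    print(a,b,proj('',[*(p[:2]+a*tx+b*tz),zt],k).round(1))
im=cv2.imread('pics/w6.png'); cv2.imwrite('pics/w6z.png',cv2.resize(im[140:250,210:350],(763,600),interpolation=cv2.INTER_CUBIC))
```

```text
-0.028 -0.018 [236.3 212.1]
-0.028 0.018 [319.3 212.2]
-0.017 -0.007 [261.9 236.3]
-0.017 0.007 [293.6 236.4]
```

View pics/w6z.png

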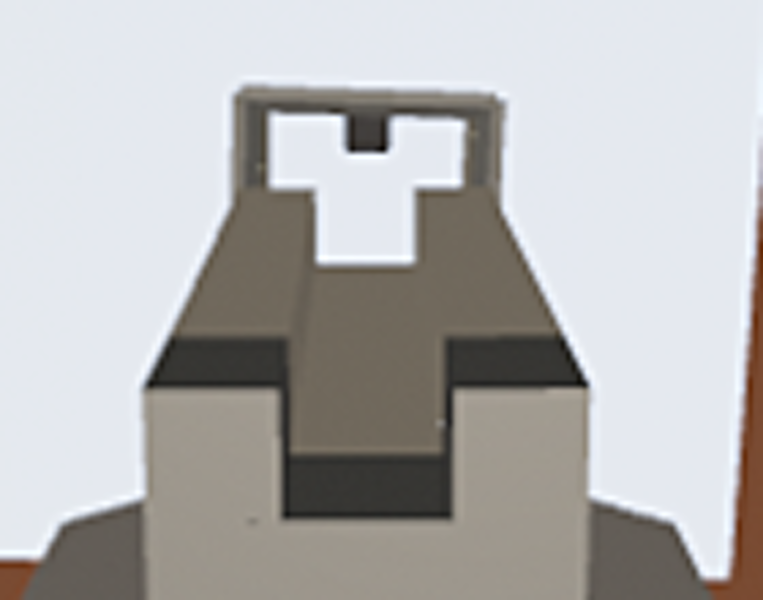

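send_rows(
  rows=[
    [[-1, 0.014, 0.06, -0.005, 0.019], [-1, 0, 0.08, 0, 0], [-1, 0, 0.06, 0, 0], [-1, 0, 0, 0, 0], [-1, 0, 0, 0, 0]],
  ],
)

```text
time_s: 7.95
position: [0.5816, 0.0207, 0.1966]
tcp_rot: [-90.4, 1.3, -72.6]
ft_force: [-0.1, -0.4, -2.0]
gripper_width: 0.0361
```

Run:
```python
from h import *
delta([.5844,.0252],.160,18); snap('wrist','w7')
```

```text
t 7.95 pos [0.5816 0.0207 0.1966] rot [-90.4   1.3 -72.6] F [-0.1 -0.4 -2. ] w 0.0361
tool delta mm [-2.7 36.6  4.3] turn needed deg -0.6 tooly [-0.014  0.019 -1.   ]
```

View pics/w7.png

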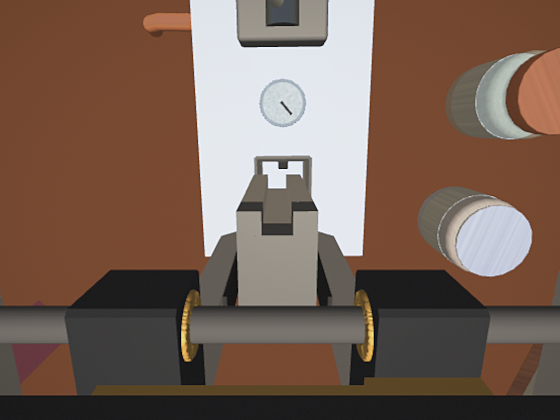

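send_rows(
  rows=[
    [[-1, -0.008, 0.05, 0.012, -0.004], [-1, -0.006, 0.05, 0.013, -0.003], [-1, 0, 0.03, 0, 0], [-1, 0, 0, 0, 0], [-1, 0, 0, 0, 0]],
  ],
)

```text
time_s: 8.42
position: [0.5865, 0.0243, 0.1694]
tcp_rot: [-90.3, 1.2, -72.1]
ft_force: [-0.5, 0.2, -1.8]
gripper_width: 0.0356
```

Run:
```python
from h import *
delta([.5844,.0252],.160,18); snap('scene','s7')
im=cv2.imread('pics/s7.png'); cv2.imwrite('pics/s7z.png',cv2.resize(im[150:290,200:390],(800,590),interpolation=cv2.INTER_CUBIC))
```

```text
t 8.42 pos [0.5865 0.0243 0.1694] rot [-90.3   1.2 -72.1] F [-0.5  0.2 -1.8] w 0.0356
tool delta mm [-1.3  9.4 -1.7] turn needed deg -0.05 tooly [-0.011  0.019 -1.   ]
```

View pics/s7z.png

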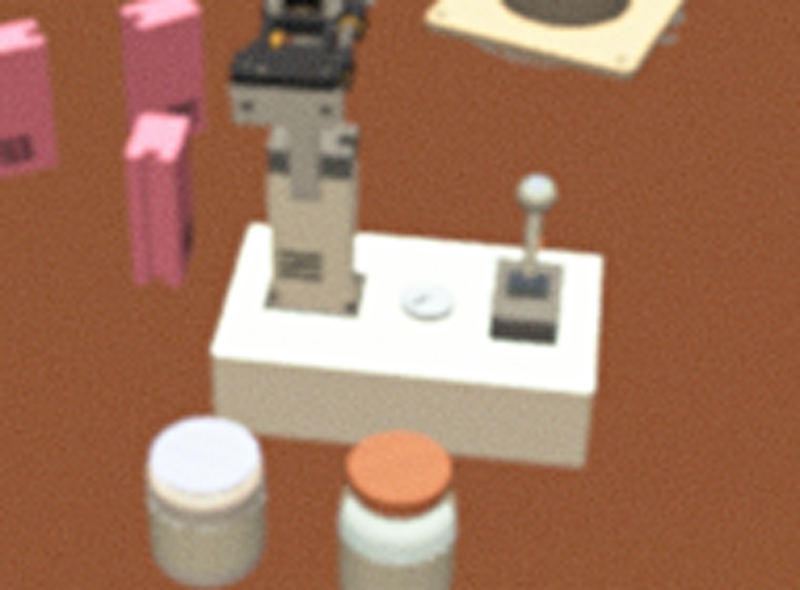

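send_rows(
  rows=[
    [[-1, -0.007, 0.01, -0.006, 0], [-1, 0, 0.03, 0, 0], [-1, 0, 0.03, 0, 0], [-1, 0, 0.03, 0, 0], [-1, 0, 0, 0, 0]],
  ],
)

```text
time_s: 8.88
position: [0.5851, 0.026, 0.1487]
tcp_rot: [-90.2, 1.2, -72.0]
ft_force: [0.1, -0.5, -3.1]
gripper_width: 0.0362
```

Run:
```python
from h import *
delta([.5844,.0252],.119,18); snap('wrist','w8')
```

```text
t 8.88 pos [0.5851 0.026  0.1487] rot [-90.2   1.2 -72. ] F [ 0.1 -0.5 -3.1] w 0.0362
tool delta mm [ 1.2 29.6 -0.8] turn needed deg -0.03 tooly [-0.009  0.019 -1.   ]
```

View pics/w8.png

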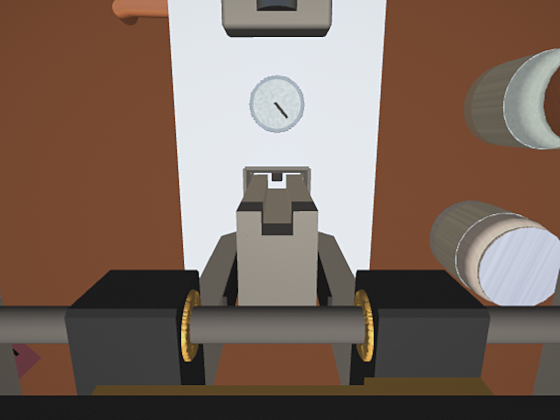

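send_rows(
  rows=[
    [[-1, 0.004, 0.02, -0.002, 0], [-1, 0, 0.025, 0, 0], [-1, 0, 0.025, 0, 0], [-1, 0, 0, 0, 0]],
  ],
)

```text
time_s: 9.27
position: [0.5855, 0.0252, 0.134]
tcp_rot: [-90.1, 1.2, -72.0]
ft_force: [-0.9, 0.1, -2.9]
gripper_width: 0.036
```

Run:
```python
from h import *
delta([.5844,.0252],.119,18)
```

```text
t 9.27 pos [0.5855 0.0252 0.134 ] rot [-90.1   1.2 -72. ] F [-0.9  0.1 -2.9] w 0.036
tool delta mm [-0.1 15.  -1. ] turn needed deg -0.04 tooly [-0.008  0.019 -1.   ]
```

Past the rib's top with no contact force; continuing gently.

send_rows(
  rows=[
    [[-1, 0, 0.025, -0.004, 0], [-1, 0, 0.025, 0, 0], [-1, 0, 0.018, 0, 0], [-1, 0, 0, 0, 0]],
  ],
)

```text
time_s: 9.6
position: [0.5851, 0.0248, 0.1193]
tcp_rot: [-90.0, 1.2, -72.1]
ft_force: [-0.8, -0.4, 1.5]
gripper_width: 0.0362
```

Run:
```python
from h import *
delta([.5844,.0252],.119,18)
```

```text
t 9.6 pos [0.5851 0.0248 0.1193] rot [-90.    1.2 -72.1] F [-0.8 -0.4  1.5] w 0.0362
tool delta mm [-0.5  0.4 -0.5] turn needed deg -0.06 tooly [-0.007  0.019 -1.   ]
```

send_rows(
  rows=[
    [[-1, 0, 0.007, 0, 0], [-1, 0, 0, 0, 0], [0, 0, 0, 0, 0], [0, 0, 0, 0, 0], [0, 0, 0, 0, 0]],
  ],
)

```text
time_s: 10.02
position: [0.5863, 0.0247, 0.1204]
tcp_rot: [-89.9, 1.2, -72.1]
ft_force: [-1.0, -0.2, -0.5]
gripper_width: 0.0469
```

Run:
```python
from h import *
delta([.5844,.0252],.119,18); snap('wrist','w9')
```

```text
t 10.02 pos [0.5863 0.0247 0.1204] rot [-89.9   1.2 -72.1] F [-1.  -0.2 -0.5] w 0.0469
tool delta mm [-1.   1.4 -1.6] turn needed deg -0.08 tooly [-0.004  0.02  -1.   ]
```

View pics/w9.png

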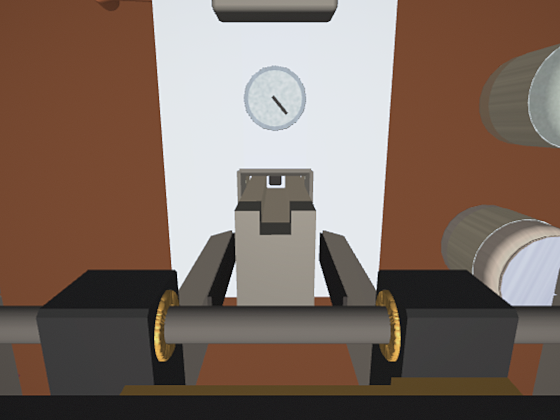

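send_rows(
  rows=[
    [[0.6, 0, 0, 0, 0], [0.6, 0, 0, 0, 0], [0.6, 0, 0, 0, 0], [0.6, 0, -0.15, 0, 0], [0.6, 0, -0.2, 0, 0], [0.6, 0, -0.2, 0, 0], [0.6, 0, -0.1, 0, 0], [0.6, 0, 0, 0, 0]],
  ],
)

```text
time_s: 10.73
position: [0.585, 0.0221, 0.2525]
tcp_rot: [-90.3, 1.2, -72.1]
ft_force: [1.5, 0.6, -0.1]
gripper_width: 0.0754
```

Run:
```python
from h import *
delta([.5844,.0252],.119,18); k=K('wrist'); snap('wrist','w10')
C=[.5844,.0252];
c,s=np.cos(np.radians(18)),np.sin(np.radians(18))
for z in(.156,.182):
    print(z,[proj('',[C[0]+c*x-s*y,C[1]+s*x+c*y,z],k).round(0).tolist() for x,y in[(-.018,.028),(.018,.028),(-.007,.017)]])
```

```text
t 10.73 pos [0.585  0.0221 0.2525] rot [-90.3   1.2 -72.1] F [ 1.5  0.6 -0.1] w 0.0754
tool delta mm [ -0.3 133.6   1.2] turn needed deg -0.09 tooly [-0.012  0.018 -1.   ]
0.156 [[256.0, 168.0], [301.0, 168.0], [270.0, 181.0]]
0.182 [[254.0, 172.0], [303.0, 172.0], [269.0, 187.0]]
```

View pics/w10.png

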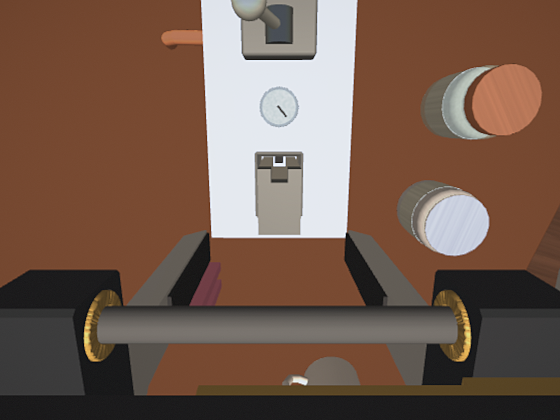

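send_rows(
  rows=[
    [[-1, -0.153, 0, -0.085, 0], [-1, -0.153, 0, -0.085, 0], [-1, -0.153, 0, -0.085, 0], [-1, -0.153, 0, -0.085, 0], [-1, -0.153, 0, -0.085, 0], [-1, 0, 0, 0, 0], [-1, 0, 0, 0, 0], [-1, 0, 0, 0, 0], [-1, 0, 0, 0, 0], [-1, 0, 0, 0, 0], [-1, 0, 0, 0, 0], [-1, 0, 0, 0, 0]],
  ],
)

```text
time_s: 11.78
position: [0.4468, 0.1405, 0.242]
tcp_rot: [-91.5, 0.9, -72.5]
ft_force: [-0.7, -0.4, -0.4]
gripper_width: 0.0009
```

Run:
```python
from h import *
delta([.4573,.1416],.138,18); k=K('top');a=snap('top','t11'); b=snap('scene','s11'); w=snap('wrist','w11')
cv2.imwrite('pics/s11z.png',cv2.resize(b[130:280,200:400],(800,600),interpolation=cv2.INTER_CUBIC))
# lever tip: predicted pixel for q in scene/top/wrist
c,s=np.cos(np.radians(18)),np.sin(np.radians(18)); kk=K('wrist'); ks=K('scene')
for q in (0,.1,.2,1):
    x=.07*np.sin(q-.5); P=[.5381+c*x,.1679+s*x,.092+.07*np.cos(q-.5)]; print(q,np.round(P,4),proj('',P,k).round(1),proj('',P,ks).round(1),proj('',P,kk).round(1))
print([(round(float(d['p']),2),np.round(d['bbox'],1).tolist()) for d in manip.regions_of('wrist','flow_tip')])
```

```text
t 11.78 pos [0.4468 0.1405 0.242 ] rot [-91.5   0.9 -72.5] F [-0.7 -0.4 -0.4] w 0.0009
tool delta mm [  3.8 103.6  13. ] turn needed deg -0.46 tooly [-0.029  0.008 -1.   ]
0 [0.5062 0.1575 0.1534] [263.8 232.8] [326.3 193.8] [356.7 210. ]
0.1 [0.5122 0.1595 0.1565] [263.1 230.4] [326.3 194.2] [365.5 210.9]
0.2 [0.5184 0.1615 0.1589] [262.3 228. ] [326.2 194.9] [374.5 211.6]
1 [0.57   0.1783 0.1534] [256.7 208.9] [324.9 207.6] [440.9 209.9]
[(0.65, [374.4, 209.4, 33.7, 34.2])]
```

View pics/s11z.png

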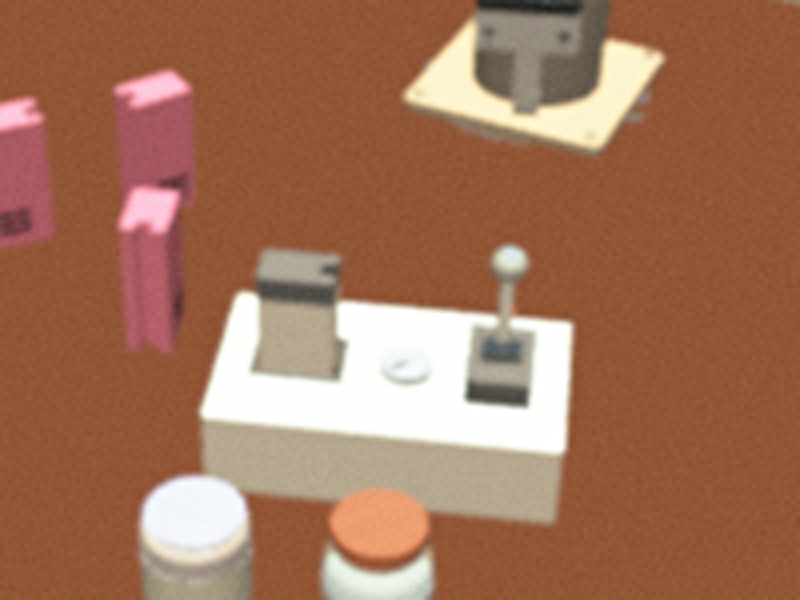

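View pics/w11.png

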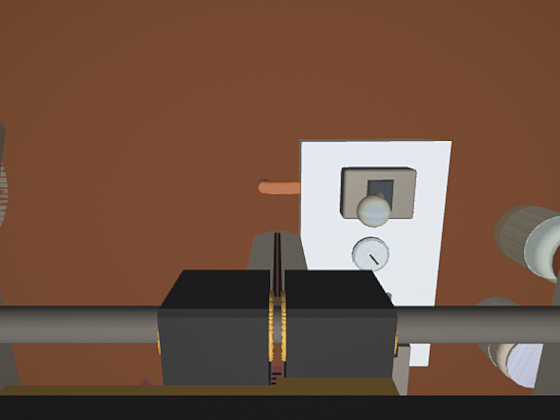

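send_rows(
  rows=[
    [[-1, 0.019, 0.14, 0.05, 0], [-1, 0, 0.19, 0, 0], [-1, 0, 0.15, 0, 0], [-1, 0, 0.04, 0, 0], [-1, 0, 0, 0, 0]],
  ],
)

```text
time_s: 12.4
position: [0.4587, 0.1425, 0.1371]
tcp_rot: [-90.9, 1.0, -72.4]
ft_force: [-0.1, -0.0, -0.4]
gripper_width: 0.0007
```

Run:
```python
from h import *
delta([.5381,.1679],.138,18)
```

```text
t 12.4 pos [0.4587 0.1425 0.1371] rot [-90.9   1.  -72.4] F [-0.1 -0.  -0.4] w 0.0007
tool delta mm [-0.2 -2.3 83.3] turn needed deg -0.4 tooly [-0.021  0.012 -1.   ]
```

send_rows(
  rows=[
    [[-1, 0, 0, 0.09, 0], [-1, 0, 0, 0.06, 0], [-1, 0, 0, 0.06, 0], [-1, 0, 0, 0.06, 0], [-1, 0, 0, 0.06, 0], [-1, 0, 0, 0, 0]],
  ],
)

```text
time_s: 12.9
position: [0.5244, 0.1632, 0.1433]
tcp_rot: [-90.9, 1.1, -72.4]
ft_force: [0.5, -0.5, 0.1]
gripper_width: 0.0005
```

Run:
```python
from h import *
delta([.5381,.1679],.138,18)
```

```text
t 12.9 pos [0.5244 0.1632 0.1433] rot [-90.9   1.1 -72.4] F [ 0.5 -0.5  0.1] w 0.0005
tool delta mm [-0.2  5.1 14.6] turn needed deg -0.42 tooly [-0.02   0.014 -1.   ]
```

send_rows(
  rows=[
    [[-1, 0, 0.03, 0.05, 0], [-1, 0, 0, 0.04, 0], [-1, 0, 0, 0.02, 0], [-1, 0, 0, 0, 0]],
  ],
)

```text
time_s: 13.23
position: [0.5454, 0.1699, 0.1413]
tcp_rot: [-90.8, 1.1, -72.4]
ft_force: [-0.8, -0.1, 0.4]
gripper_width: 0.0004
```

Run:
```python
from h import *
delta([.5381,.1679],.138,18); b=snap('scene','s13'); w=snap('wrist','w13'); kk=K('wrist'); c,s=np.cos(np.radians(18)),np.sin(np.radians(18))
for q in (.7,.8,.9,1):
    x=.07*np.sin(q-.5); P=[.5381+c*x,.1679+s*x,.092+.07*np.cos(q-.5)]; print(q,proj('',P,kk).round(1),proj('scene',P).round(1))
print([(round(float(d['p']),2),np.round(d['bbox'],1).tolist()) for d in manip.regions_of('scene','flow_tip')])
cv2.imwrite('pics/s13z.png',cv2.resize(b[130:280,200:400],(800,600),interpolation=cv2.INTER_CUBIC))
```

```text
t 13.23 pos [0.5454 0.1699 0.1413] rot [-90.8   1.1 -72.4] F [-0.8 -0.1  0.4] w 0.0004
tool delta mm [-0.2  3.4 -7.5] turn needed deg -0.4 tooly [-0.019  0.014 -1.   ]
0.7 [290.3 256.7] [325.5 201.4]
0.8 [303.6 255.4] [325.3 203.3]
0.9 [316.2 253.7] [325.1 205.4]
1 [327.7 251.5] [324.9 207.6]
[]
```

View pics/s13z.png

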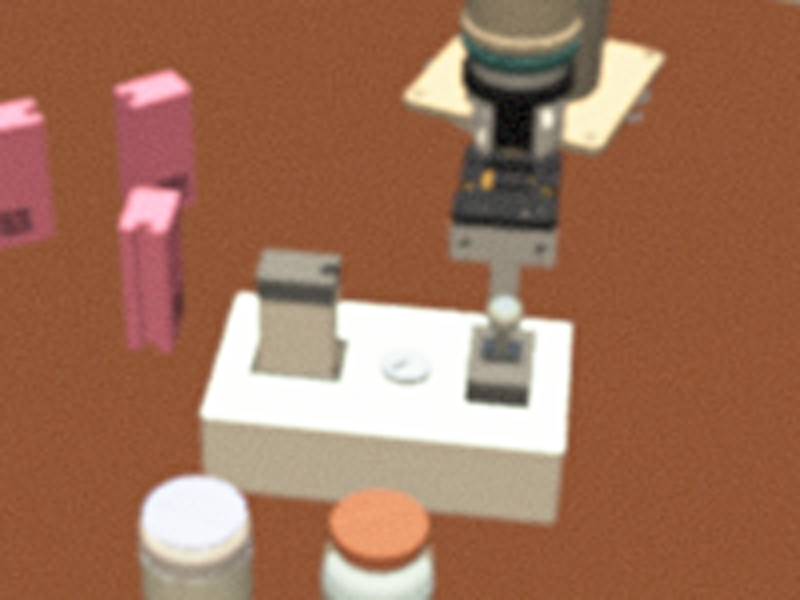

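View pics/w13.png

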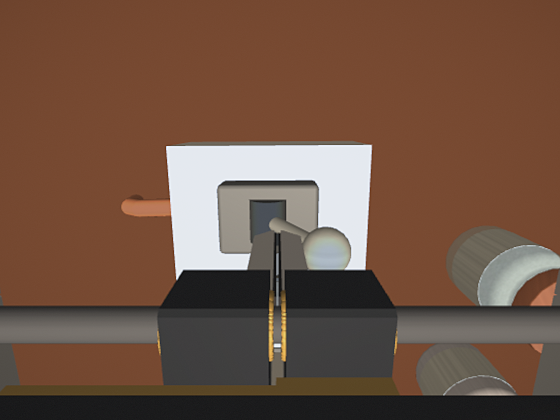

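send_rows(
  rows=[
    [[-1, 0, 0.015, 0.012, 0], [-1, 0, 0, 0.012, 0], [-1, 0, 0, 0.012, 0]],
  ],
)

```text
time_s: 13.63
position: [0.5464, 0.1703, 0.1377]
tcp_rot: [-91.4, 1.2, -72.5]
ft_force: [-5.7, -2.1, 3.8]
gripper_width: 0.0003
```

send_rows(
  rows=[
    [[-1, 0, 0, -0.08, 0], [-1, 0, 0, -0.15, 0], [-1, 0, 0, -0.15, 0], [-1, 0, -0.1, -0.1, 0], [-1, 0, -0.2, 0, 0], [-1, 0, -0.2, 0, 0], [-1, 0, -0.15, 0, 0], [-1, 0, 0, 0, 0], [-1, 0, 0, 0, 0]],
  ],
)

```text
time_s: 14.38
position: [0.4551, 0.138, 0.2733]
tcp_rot: [-91.3, 1.2, -72.5]
ft_force: [0.0, -0.2, -0.1]
gripper_width: 0.0005
```

Run:
```python
from h import *
st(); b=snap('scene','s14'); w=snap('wrist','w14'); t=snap('top','t14'); kk=K('wrist'); ks=K('scene'); c,s=np.cos(np.radians(18)),np.sin(np.radians(18))
for q in (.8,.9,1):
    x=.07*np.sin(q-.5); P=[.5381+c*x,.1679+s*x,.092+.07*np.cos(q-.5)]; print(q,proj('',P,kk).round(1),proj('',P,ks).round(1))
for n in ['wrist','scene']: print([(round(float(d['p']),2),np.round(d['bbox'],1).tolist()) for d in manip.regions_of(n,'flow_tip')])
for z in(.156,.182):
    print(z,[proj('',[.5844+c*x-s*y,.0252+s*x+c*y,z],ks).round(1).tolist() for x,y in[(-.018,.028),(.018,.028),(.018,-.028),(-.018,-.028)]])
cv2.imwrite('pics/s14z.png',cv2.resize(b[130:280,200:400],(800,600),interpolation=cv2.INTER_CUBIC))
cv2.imwrite('pics/t14z.png',cv2.resize(t[120:320,210:460],(750,600),interpolation=cv2.INTER_CUBIC))
```

```text
t 14.38 pos [0.4551 0.138  0.2733] rot [-91.3   1.2 -72.5] F [ 0.  -0.2 -0.1] w 0.0005
0.8 [407.7 197.4] [325.3 203.3]
0.9 [414.4 196.8] [325.1 205.4]
1 [420.3 196.1] [324.9 207.6]
[(0.66, [400.3, 195.2, 65.2, 28.3])]
[(0.59, [325.0, 210.5, 5.8, 15.6])]
0.156 [[284.3, 192.4], [282.6, 199.6], [263.2, 197.8], [265.3, 190.7]]
0.182 [[284.4, 185.0], [282.7, 192.2], [263.1, 190.4], [265.2, 183.3]]
```

View pics/s14z.png

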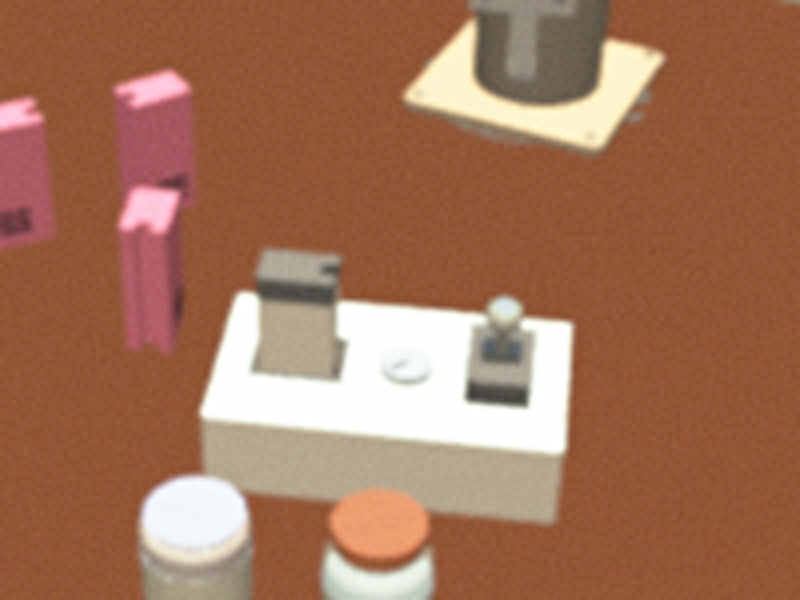

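View pics/t14z.png

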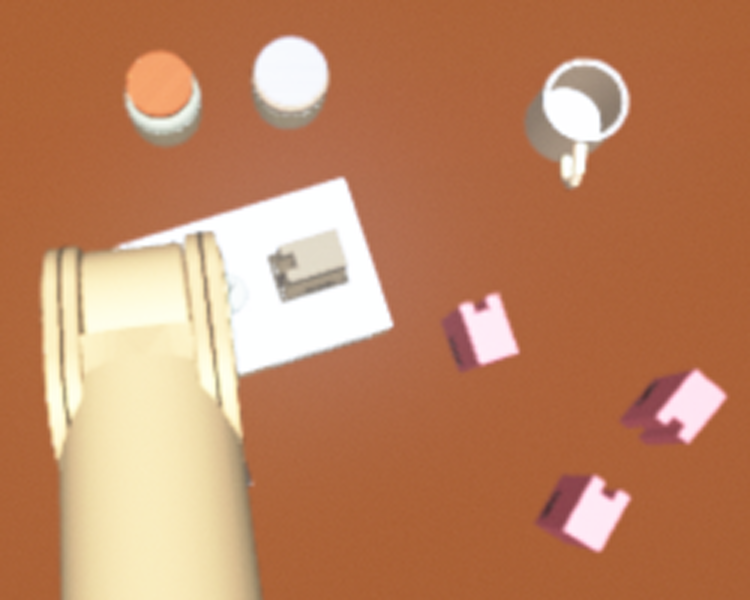

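View pics/w14.png

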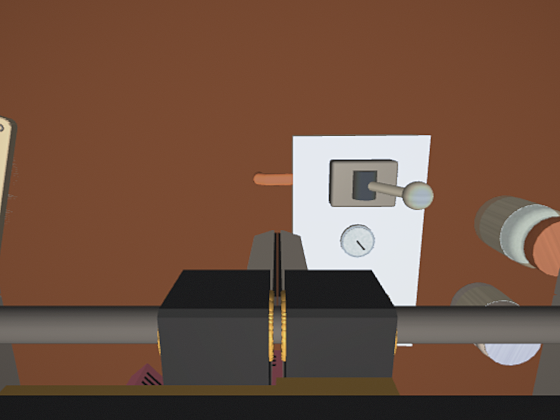

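Run:
```python
from h import *
manip.finish_job(); st()
```

```text
the job is handed in; nothing more can be done
the job is handed in; nothing more can be done
```

The cartridge is seated fully home in the well and the flow lever is pushed all the way to its far stop. I handed the job in about 14.5 s into the 61 s allowed.

- **Cartridge:** I picked the white/grey one and left the three pink look-alikes alone. The wrist camera showed the rib on the well's lever-side (+y) end, so I turned the notch to face it. It went in without force until it touched the floor, where the upward force was only about 4.5 N. The gripper stopped within about 0.5 mm of the expected depth. I then let go, and later pictures matched the home pose to within 1–2 pixels.
- **Lever:** I pushed the ball with the shut fingers until it met the stop, with about 6 N and no more movement. I then backed off and rose clear.
- **Lever angle:** The scene picture put the ball at 1.0 rad. The wrist picture read slightly less, about 0.96, by my eye estimate of the ball's centre. I took the firm stop as deciding. The network's lever boxes afterwards covered only part of the lever, so I did not rely on them.
- **Other things:** In the last top view the jar, tin, mug and pink pieces stand where they began. I did not re-check the oil bottle, but the arm stayed well away from it.

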